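# Backlight check of the air-filter plate

## Task

The printer's air filter needs a backlight check. First swing the stiff inspection lamp round so that its beam points straight over the middle of the cutting mat and leave it there; then lift the flap of the filter box right up, draw the filter plate out of its slot by its tab, and hold it upright in the lamp's beam, a hand's width (about 8 cm) in front of the lens, centred on the beam and facing it squarely. Finish while still holding it there, clear of everything else, and leave the other things on the bench where they are.

Things in the scene. Friction and masses are not known exactly. Their poses are not given: they have to be found in the camera images.
- filter_box: Grey box with louvres, fixed, 102 x 132 x 115 mm (x, y, z), walls and floor 6 mm, its open top under a white flap. Origin: centre of underside; x points away from the robot at yaw 0 (yaw within 0.2 rad). Inside, ribs at mid-y on the two x walls, up to 70 mm above the bench, hold the filter plate upright in the box's x-z plane with 2 mm play; 55 mm free for fingers on each side of it.
- flap (a joint): Angle of the flap about its hinge along the box's far (+x) top edge: 0 shut, 1.57 straight up, 1.9 the stop. The hinge is stiff (0.25 N m): the flap stays where it is left. A gripper coming down on the plate's tab needs it at about 1.6 or more.
- flap_hinge (a point): On the hinge axis at mid-width, level with the box's rim (115 mm up), 51 mm beyond the box's centre; the axis runs along the box's y. The frame turns with the flap: -x points from the hinge to the tongue.
- flap_tongue (a point): Grip point of the flap's tongue, a white tab 26 mm wide (y), 12 mm thick, sticking out 42 mm from the flap's near edge (102 x 132 x 8 mm panel), towards the robot when shut. The point is 29 mm out from that edge, 131 mm from the hinge axis, 6 mm above it when shut. Pinched across its width from above, the tongue can turn in the grip as it is lifted round the hinge.
- plate: White rigid filter plate, 84 (x) x 10 (y) x 70 (z) mm, plus a pull tab 30 x 10 mm rising 27 mm from the middle of its top edge (97 mm in all); pleats on both broad faces, which look along its y. About 0.08 kg. Origin: centre of its lower edge, at first on the box's floor 6 mm above the bench, hidden by the flap, the tab's top 12 mm below the rim. Its x lies along the box's x.
- plate_center (a point): Centre of the filter plate's 84 x 70 mm body, 35 mm above its lower edge; the tab's middle is 48 mm above this point.
- lamp: The inspection lamp: fixed round steel base 110 mm across with an upright post, carrying the swinging arm and head; stands on the robot's left, farther out than the mat. Origin: centre of its underside.
- lamp_arm (a joint): Angle of the lamp's arm about its upright post, counter-clockwise seen from above, between stops at -1.3 and 1.3; 0 where the arm points along the lamp base's -x. The joint is stiff (0.25 N m): the arm stays where it is left.
- lamp_axis (a point): Point on the post's upright axis, at beam height, 150 mm above the bench.
- lamp_knob (a point): Grip point in the upright black grip pin on top of the lamp head, a round pin 18 mm across, from 24 to 70 mm above the beam's axis (this point 55 mm above it, 205 mm above the bench), 140 mm from the post's axis. It can turn within a pinch.
- lamp_lens (a point): Centre of the lens at the free end of the grey round lamp head (52 mm across, 85 mm long, level), 190 mm from the post's axis and 150 mm above the bench. Its frame swings with the arm: the beam shines level along its -x axis, straight away from the post; y is across the beam, z up.
- mat: Blue-green square cutting mat with a white grid and a bolder cross at its middle, 140 x 140 x 3 mm, fixed. Origin: centre of its underside.
- scraper: Black-handled scraper, 170 mm long, lying loose on the bench; to be left alone.
- pliers: Pliers with red handles, 120 mm long, lying loose right of the filter box; to be left alone.
- glue_stick: White glue stick, 26 mm across, 90 mm high, standing loose between lamp and filter box; origin at its foot; to be left alone.
- gear: Blue printed gear, 56 mm across, 12 mm thick, lying loose on the left; to be left alone.
Things that resemble listed ones, but are neither listed nor needed, are in the scene too. Leave any orange look-alike of the lamp alone.

How it is judged:
On the way, in this order (a step that is already met when the one before it is completed fails the run):
1. the lamp's beam passes within 30 mm of the middle of the mat (y of mat in the frame of lamp_lens between -0.03 and 0.03 m and x of mat in the frame of lamp_lens below -0.005 m), for 0.2 s.
2. the flap is lifted past 1.3 rad (value of joint flap above 1.3 rad), for 0.2 s.
3. the plate is drawn out, its lower edge above the box's rim, held by the fingers (z of plate in the frame of filter_box above 0.116 m and contact force between the fingers and plate above 0.5 N), for 0.2 s.
At the end, for the whole second after the job is handed in: Beam within 30 mm of the mat's middle; plate held still by the fingers, touching neither lamp nor box, upright within 0.25 rad, square to the beam within 0.3 rad, its centre 40 to 125 mm in front of the lens and within 25 mm of the beam's axis sideways and in height (all of step 1 and x of plate_center in the frame of lamp_lens between -0.125 and -0.04 m and y of plate_center in the frame of lamp_lens between -0.025 and 0.025 m and z of plate_center in the frame of lamp_lens between -0.025 and 0.025 m and angle between the y axis of plate and the x axis of lamp_lens, either way round below 0.3 rad and angle between plate's own z axis and vertical below 0.25 rad and linear speed of plate below 0.03 m/s and height (world z) of plate above 0.07 m and contact force between the fingers and plate above 0.5 N and contact force between plate and lamp below 0.2 N and contact force between plate and filter_box below 0.2 N); the arm keeps its last pose, push and grip.
It fails at once if a bystander (scraper, pliers, glue stick, gear) is moved more than 40 mm (distance of any of scraper, pliers, glue_stick, gear from where it was at the start of the episode above 0.04 m).
It also fails if it takes over 72 s, if anything falls off the work surface, if the arm or the gripper's body presses on something with over 40 N, if the wrist force passes 120 N, or if a joint passes its speed limit or range.

## Robot

A 7-joint arm with a two-finger parallel gripper is mounted at the origin on the work surface. World frame = base frame: x ahead of the robot, y to its left, z up, the work surface at z = 0. Lengths are in m, angles in rad, forces in N, time in s.
With the tool pointing down it reaches from about 0.4 to 0.875 m from the base axis. Payload 6.5 kg.
Tool frame: the origin (TCP) lies midway between the tips of the shut fingers; the grasp point (between the pads) lies behind it (pinch_z is the z of the grasp point in the tool frame, in m); z points along the fingers, y is the line along which they close (so a half turn about z gives the same grasp; the last joint's range is limited). The gripper opens to 88 mm and grips with 3 to 60 N. Pads are 18 mm wide; open, the fingers measure 123 mm over their backs; the gripper's body (75 mm by 187 mm) begins 45 mm behind the grasp point.
Start: joints at [1.038, 0.536, -0.004, 1.538, 0.003, 1.067, -0.071], TCP at [0.293, -0.58, 0.239] pointing down, gripper open.
Joint ranges: [-2.7, 2.7], [-0.37, 2.16], [-1.27, 1.26], [0.24, 2.4], [-1.31, 4.45], [0.19, 1.91], [-2.76, 2.76]. Speed limits (rad/s): [2.39, 2.39, 3.14, 3.14, 3.14, 3.14, 3.14].

## Interface

Orientations are given as a unit quaternion [x, y, z, w].
In Python, from rig import goto, movel, move_joints, let_go, gripper_close, sleep, inverse_kinematics, get_state, get_image, IKError, close_job, pinch_z gives the robot as it stands. Calls block until the motion is done:
- goto(position, orientation): joint-space move of the TCP to a pose.
- movel(position, orientation=None, max_speed=0.15, stop_force=None): straight line of the TCP; orientation=None keeps the orientation; max_speed is the mean speed in m/s. With stop_force (N) it stops when the force on the tool has changed by that much, and returns True; else False.
- move_joints(angles): joint-space move.
- let_go() and gripper_close(grasp_force=None): open the fingers fully, or close them until they stop; grasp_force is the grip in N (None keeps the last).
- sleep(seconds).
- inverse_kinematics(position, orientation): joint angles nearest the present ones, or None.
- get_state(): the state.
- get_image(name): name is "scene" or "top" or "wrist"; returns a dict with "img" (480x640x3 uint8, red, green, blue), "fx", "fy", "cx", "cy" (pixels), "pose" (4x4, takes a point from camera to world coordinates); the wrist camera has in their place "tool_from_camera" (4x4, takes a point from camera to tool coordinates, whose origin is the TCP and whose axes are the flange's). Camera axes: x right, y up, looking along -z (the intrinsics and any distortion apply to the point x, -y, -z); pixel columns grow to the right and rows downward; lengths in m; the calibration is good to about 2 mm. A picture is of the moment at which its call begins: read the wrist's pose just before it. There is no depth.
A pose or a line that the arm cannot do raises IKError and nothing moves.
- close_job(): hands the job in; it is judged then, once.
The state is a dict: "time_s": time; "q": joint angles; "joint_vel": joint speeds; "effort": joint torques, N m; "tool_pos": TCP position; "tool_rot": TCP orientation; "ft_force": force on the tool from outside, world axes, zero at the start; "wrist_torque": the same for the moment, N m; "opening": opening from 0.0 (shut) to 1.0 (fully open); "grasp_force": force on a finger pad.
Only numpy, scipy, OpenCV 4.12 (cv2) and the standard library are available. Lean on these libraries where they do the work, as an engineer would, in place of code of your own. Each camera call takes 0.05 s, during which the arm holds its last target. There are 200 camera calls.

## Working session

There is one attempt and no reset: what is moved stays moved. The work goes in short steps, each a Python script; the robot and the scene stay as the last script left them, time stands still between calls to the robot, and variables do not carry over. Pictures are saved under pics/ and viewed, at most 10 in all, crops included, and the job is handed in when it is done.

```bash
ls; mkdir -p pics; python3 - <<'E'
from rig import *
import cv2, numpy as np, json
print(pinch_z, get_state()["time_s"])
for n in ("scene","top"):
    d=get_image(n); cv2.imwrite(f"pics/{n}0.png",d["img"][:,:,::-1]); 
    print(n,{k:(np.round(v,4).tolist() if k!="img" else v.shape) for k,v in d.items()})
E
```

```text
pics
-0.0187 0.0
scene {'img': (480, 640, 3), 'fx': 589.0106, 'fy': 589.0106, 'cx': 318.4016, 'cy': 235.4, 'pose': [[-0.8435, -0.314, 0.4359, 1.0249], [0.5369, -0.52, 0.6643, 0.7672], [0.0181, 0.7943, 0.6072, 0.8598], [0.0, 0.0, 0.0, 1.0]]}
top {'img': (480, 640, 3), 'fx': 467.6422, 'fy': 467.6422, 'cx': 317.8319, 'cy': 238.6566, 'pose': [[0.015, 0.9919, -0.1262, 0.3363], [-0.9999, 0.0145, -0.0048, -0.0336], [-0.0029, 0.1263, 0.992, 1.2999], [0.0, 0.0, 0.0, 1.0]]}
```

View pics/scene0.png

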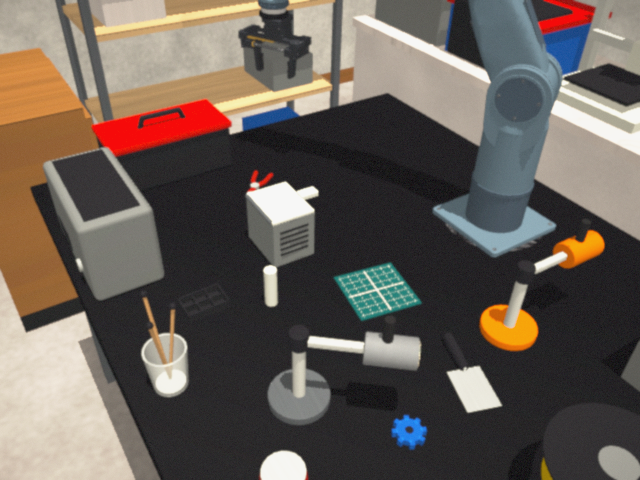

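View pics/top0.png

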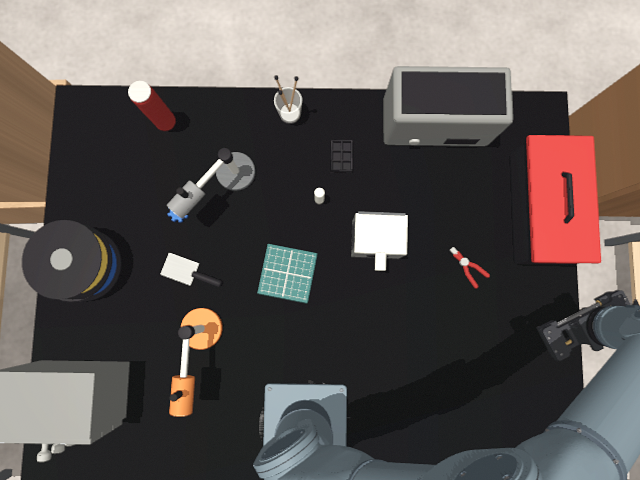

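The scene view shows the lamp (base about (299,396), post cap (299,333), knob (390,324)), the mat centre (378,291) and the box with its tongue (310,193). In the top view the post cap is at (225,156), the knob (184,192), the mat cross (288,273), the flap (380,235) and the tongue (380,262). I'll enlarge the crops next.

```bash
cat > h.py <<'E'
import numpy as np, cv2
from rig import *
from scipy.spatial.transform import Rotation as R
def ray(d,u,v,T=None):
    T=d["pose"] if T is None else T; T=np.array(T)
    r=T[:3,:3]@np.array([(u-d["cx"])/d["fx"],-(v-d["cy"])/d["fy"],-1.])
    return T[:3,3],r/np.linalg.norm(r)
def onz(d,u,v,z,T=None):
    o,r=ray(d,u,v,T); return o+r*(z-o[2])/r[2]
def tri(*rays):
    A=sum(np.eye(3)-np.outer(r,r) for o,r in rays); b=sum((np.eye(3)-np.outer(r,r))@o for o,r in rays)
    p=np.linalg.solve(A,b); return p,max(np.linalg.norm(np.cross(p-o,r)) for o,r in rays)
def down(yaw):  # tool z down, tool y (closing line) at world angle yaw
    y=np.array([np.cos(yaw),np.sin(yaw),0]); z=np.array([0,0,-1.]); return R.from_matrix(np.c_[np.cross(y,z),y,z]).as_quat()
def save(n,im): cv2.imwrite(f"pics/{n}.png",im[:,:,::-1])
E
python3 - <<'E'
from h import *
s=get_image("scene");t=get_image("top")
np.save("s.npy",s,allow_pickle=True);np.save("t.npy",t,allow_pickle=True)
c=lambda d,x,y,w,h,k:cv2.resize(d["img"][y:y+h,x:x+w],None,fx=k,fy=k,interpolation=cv2.INTER_CUBIC)
a=np.hstack([c(t,160,140,100,75,4),c(t,335,200,100,75,4)]);b=np.hstack([c(s,260,310,200,150,2),c(s,230,165,100,75,4)])
save("crops",np.vstack([a,b]))
for n,d in(("s",s),("t",t)):
    h=cv2.cvtColor(d["img"],cv2.COLOR_RGB2HSV)
    m=cv2.inRange(h,(75,60,50),(98,255,255)); m=cv2.morphologyEx(m,cv2.MORPH_CLOSE,np.ones((7,7)))
    k=max(cv2.findContours(m,0,1)[0],key=cv2.contourArea); q=cv2.boxPoints(cv2.minAreaRect(k)) if n=="t" else cv2.approxPolyDP(k,8,True)[:,0]
    P=np.array([onz(d,*p,.003) for p in q]); print(n,"mat",len(q),P.mean(0),np.linalg.norm(np.diff(P,axis=0),axis=1))
    m=cv2.inRange(h,(0,0,170),(180,60,255)); 
    if n=="s": m[:, :200]=0
    for k in cv2.findContours(m,0,1)[0]:
        A=cv2.contourArea(k); x,y,w,hh=cv2.boundingRect(k)
        if A>40 and 100<y<400 and 100<x<450: print(n,"white",A,(x,y,w,hh),cv2.approxPolyDP(k,2.5,True)[:,0].tolist())
E
```

```text
s mat 4 [0.40689728 0.05652478 0.003     ] [0.14333646 0.14315357 0.13826249]
s white 1394.5 (447, 366, 54, 46) [[478, 366], [447, 372], [467, 411], [500, 405]]
s white 414.0 (294, 354, 11, 44) [[294, 354], [294, 394], [300, 397], [304, 394], [303, 354]]
s white 1544.0 (308, 333, 113, 31) [[420, 345], [415, 339], [395, 337], [392, 343], [385, 344], [376, 334], [367, 333], [364, 343], [314, 336], [308, 340], [309, 346], [359, 352], [364, 345], [368, 354], [413, 359], [417, 363]]
s white 211.5 (349, 271, 55, 39) [[363, 271], [374, 288], [349, 297], [353, 299], [354, 296], [376, 291], [391, 309], [379, 290], [403, 282], [377, 288]]
s white 423.0 (263, 265, 14, 41) [[269, 265], [263, 269], [266, 303], [274, 305], [276, 268]]
s white 1515.5 (435, 207, 120, 46) [[435, 208], [493, 252], [554, 225], [549, 226], [547, 220], [527, 208], [523, 223], [516, 231], [496, 234]]
s white 1789.0 (247, 182, 71, 44) [[317, 190], [311, 186], [295, 191], [286, 182], [257, 189], [258, 184], [251, 183], [257, 189], [247, 194], [274, 225], [313, 212], [304, 200], [317, 195]]
s white 358.5 (228, 102, 59, 32) [
[... 957 characters left out ...]
 [292, 288], [297, 292], [303, 291], [292, 288], [294, 275], [310, 278], [294, 273], [297, 267], [302, 269], [301, 272], [303, 269], [311, 270], [304, 269], [304, 264], [301, 268], [296, 267], [296, 262], [310, 262], [311, 266], [312, 258], [310, 262], [297, 259], [302, 254], [298, 251]]
t white 2154.0 (354, 213, 54, 58) [[355, 214], [354, 251], [374, 253], [375, 269], [385, 269], [387, 253], [406, 253], [407, 215]]
t white 191.0 (168, 194, 22, 22) [[177, 194], [168, 204], [177, 215], [175, 212], [189, 199]]
t white 71.0 (314, 188, 11, 14) [[321, 188], [314, 191], [316, 201], [324, 193]]
t white 262.0 (184, 159, 39, 37) [[222, 161], [218, 159], [196, 187], [189, 181], [184, 188], [194, 195]]
```

View pics/crops.png

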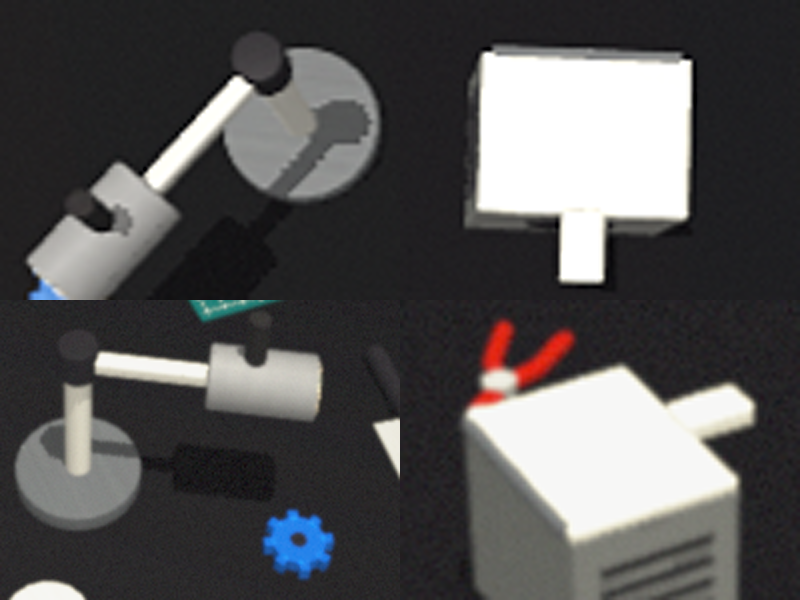

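The crops are clear. In the top view the knob tip is at about (178.6,190), the post cap (224.6,154) and the base disc (235,170). The flap corners are at about (354,252), (407,254), (407,215) and (355,213), and the tongue end is at y≈270. I'll triangulate from these.

```bash
python3 - <<'E'
from h import *
np.set_printoptions(precision=4,suppress=True)
s=np.load("s.npy",allow_pickle=True).item();t=np.load("t.npy",allow_pickle=True).item()
pr={"knobtop":((178.6,190.1),(391,319)),"knobbase":((190.8,194.2),(387.7,341)),"postcap":((224.6,153.7),(298.5,329)),"base":((235.1,170.4),(298.7,394.5)),
"NL":((354.2,251.7),(314.2,211.7)),"FL":((355.5,213),(272.8,223.5)),"FR":((407.2,214.7),(246.8,192.2)),"NR":((406.7,253.9),(286,181.5)),
"tipL":((374.8,270.6),(318.4,190.4)),"tipR":((385.8,270.6),(313,186.2)),"matc":((288,273),(378,290))}
P={}
for k,(a,b) in pr.items():
    P[k],e=tri(ray(t,*a),ray(s,*b)); print(k,P[k],"err",round(e,4))
for k in("NL","FL","FR","NR"): print(k, onz(t,*pr[k][0],.123),onz(s,*pr[k][1],.123))
print("base",onz(t,*pr["base"][0],.015),onz(s,*pr["base"][1],.015))
print("knobtop",onz(t,*pr["knobtop"][0],.22),onz(s,*pr["knobtop"][1],.22))
print("tip",onz(t,380.3,270.6,.125))
st=get_state();print(st["tool_pos"],st["tool_rot"])
E
```

```text
knobtop [0.5843 0.3013 0.2217] err 0.0004
knobbase [0.5835 0.2918 0.1648] err 0.005
postcap [0.69   0.2066 0.173 ] err 0.0007
base [0.6918 0.2093 0.0123] err 0.0006
NL [ 0.4547 -0.1207  0.1183] err 0.0
FL [ 0.5547 -0.1239  0.1218] err 0.0012
FR [ 0.5505 -0.2545  0.1261] err 0.0001
NR [ 0.4502 -0.2526  0.1234] err 0.0004
tipL [ 0.4085 -0.1729  0.1287] err 0.002
tipR [ 0.4078 -0.2     0.1252] err 0.0004
matc [0.4032 0.0551 0.0002] err 0.0016
NL [ 0.4542 -0.1203  0.123 ] [ 0.4584 -0.1151  0.123 ]
FL [ 0.5535 -0.1231  0.123 ] [ 0.5563 -0.1235  0.123 ]
FR [ 0.551  -0.2551  0.123 ] [ 0.5486 -0.259   0.123 ]
NR [ 0.4505 -0.2529  0.123 ] [ 0.4496 -0.2528  0.123 ]
base [0.6907 0.2091 0.015 ] [0.6933 0.2107 0.015 ]
knobtop [0.5845 0.3021 0.22  ] [0.5835 0.2999 0.22  ]
tip [ 0.4073 -0.1859  0.125 ]
[ 0.2923 -0.5802  0.2382] [ 0.9729  0.2313 -0.0002 -0.0005]
```

```bash
cat >> h.py <<'E'
post=np.array([.691,.208]); mat=np.array([.405,.0565]); knob=np.array([.5842,.3005])
E
python3 - <<'E'
from h import *
Q=down(-np.pi/2)
goto([*knob,.29],Q); print(get_state()["time_s"])
st=get_state(); w=get_image("wrist"); save("w1",w["img"])
print(movel([*knob,.191],Q,max_speed=.12,stop_force=15)); gripper_close(20)
print(get_state()["opening"],get_state()["grasp_force"])
a0=np.arctan2(*(knob-post)[::-1]); a1=np.arctan2(*(mat-post)[::-1])+2*np.pi; r=.1405
print(a0,a1)
for a in np.linspace(a0,a1,11)[1:]:
    movel([*(post+r*np.array([np.cos(a),np.sin(a)])),.191],Q,max_speed=.08)
    f=get_state()["ft_force"]; print(np.round(f,1),end=' ')
st=get_state(); print(st["tool_pos"],st["opening"],st["time_s"])
let_go(); movel(np.array([0,0,.09])+st["tool_pos"],Q,max_speed=.15)
np.save("t2.npy",get_image("top"),allow_pickle=True);np.save("s2.npy",get_image("scene"),allow_pickle=True)
print(get_state()["time_s"])
t=np.load("t2.npy",allow_pickle=True).item();s=np.load("s2.npy",allow_pickle=True).item()
save("mix",np.vstack([np.hstack([cv2.resize(w["img"],(400,300)),cv2.resize(t["img"][125:275,180:380],(400,300))]),np.hstack([cv2.resize(s["img"][230:380,250:450],(400,300)),cv2.resize(t["img"],(400,300))])]))
E
```

```text
3.45
False
0.19627833817705903 19.999966844916344
2.4278228677853027 3.628732829898849
[-3.4  1.5  0.3] [-4.8  3.1  1.3] [-6.9  1.8  2.7] [-7.9  1.2  4. ] [-6.8 -0.3  4.7] [-5.4 -2.1  3.1] [-3.6 -1.4  4.6] [-2.1 -2.3  2.8] [-0.2  0.3  1.6] [1.  0.2 3.7] [0.56745594 0.14166127 0.19117807] 0.19395945045011326 9.125
11.0917
```

View pics/mix.png

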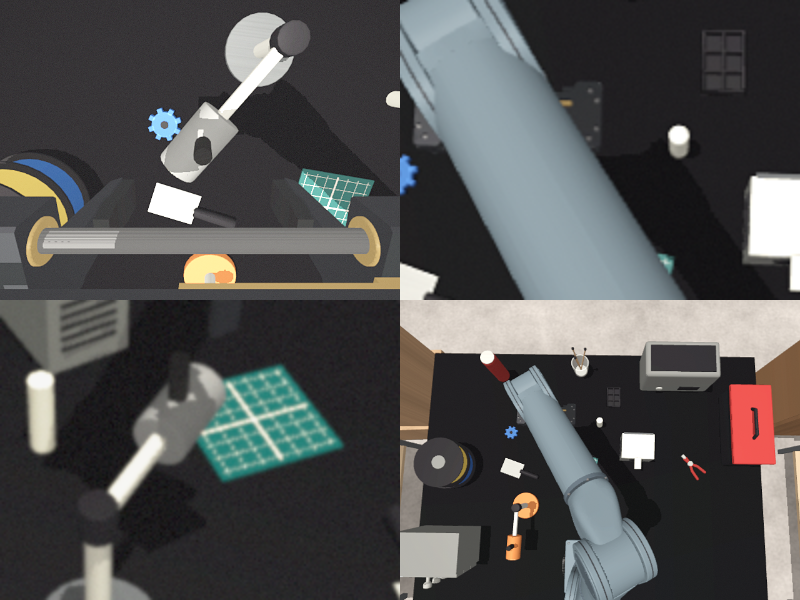

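The wrist view shows the fingers at lower left and right, and the scene view shows the lamp head now pointing over the mat. The knob's end position (0.567, 0.142) gives a beam through the mat middle to within a few mm. Next is the flap.

```bash
cat >> h.py <<'E'
yaw=-.028; bx=np.array([np.cos(yaw),np.sin(yaw)]); by=np.array([-np.sin(yaw),np.cos(yaw)])
box=np.array([.5025,-.188]); hinge=np.array([*(box+.051*bx),.115])
def tong(f):
    x=-.131*np.cos(f)+.006*np.sin(f); z=.131*np.sin(f)+.006*np.cos(f)
    return np.array([*(hinge[:2]+x*bx),hinge[2]+z-.0187])
E
python3 - <<'E'
from h import *
Q=down(yaw-np.pi/2)
p=tong(0)
print([None if inverse_kinematics(tong(f),Q) is None else 1 for f in (0,.5,1,1.5,1.85)])
goto(p+[0,0,.1],Q); w=get_image("wrist"); save("w2",w["img"]); print(np.round(w["tool_from_camera"],4).tolist(),w["fx"],w["cx"],w["cy"])
print(movel(p,Q,max_speed=.12,stop_force=15)); gripper_close(20)
print(get_state()["opening"],get_state()["time_s"])
for f in np.linspace(0,1.86,13)[1:]:
    movel(tong(f),Q,max_speed=.08); print(np.round(get_state()["ft_force"],1),end=' ')
st=get_state(); print(st["tool_pos"],st["opening"],st["time_s"])
let_go(); movel(st["tool_pos"]+np.array([0,0,.09]),Q)
goto([.40,-.19,.34],Q)
s=get_image("scene");w=get_image("wrist");np.save("s3.npy",s,allow_pickle=True);np.save("w3.npy",w,allow_pickle=True)
print(get_state()["time_s"])
save("mix2",np.hstack([cv2.resize(w["img"],(400,300)),cv2.resize(s["img"][120:270,200:400],(400,300))]))
E
```

```text
[1, 1, 1, 1, 1]
[[-0.0001, 0.9579, 0.2872, 0.0739], [1.0, -0.0001, 0.0005, -0.0], [0.0005, 0.2872, -0.9579, -0.1449], [0.0, 0.0, 0.0, 1.0]] 397.8358292910928 324.93545749287983 235.88933812674497
False
0.2932150052718254 14.4667
[-1.3  1.1  1. ] [-4.8  2.4  2.5] [-6.   2.3  4.9] [-7.7  1.7  6.3] [-6.8  2.3  7.6] [-4.5  2.7  7.1] [-0.7  2.3  4.4] [0.5 2.7 1.1] [ 0.6  4.  -3.9] [ 0.9  3.9 -5.4] [-0.5  5.2 -7.8] [-1.   5.  -6.5] [ 0.5958783  -0.19033298  0.2196849 ] 0.28811499605206053 19.2667
21.9333
```

View pics/mix2.png

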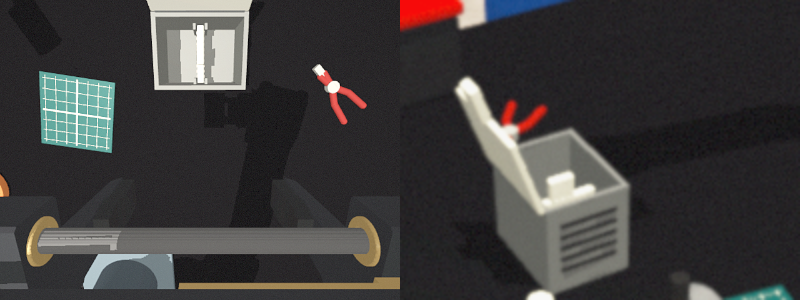

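View pics/w2.png

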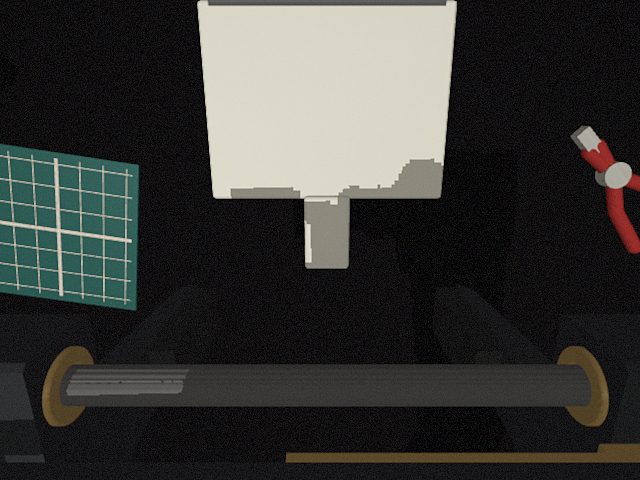

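The flap stands leaning back near its stop and the plate's tab shows in the open box, in the wrist view at about (400,90) full-scale. Open fingers at 123 mm are wider than the 120 mm inside of the box, so I'll check the finger tips with a brightened crop.

```bash
python3 - <<'E'
import cv2,numpy as np
im=cv2.imread("pics/w2.png")[250:430,400:640].astype(float)
im=np.clip(255*(im/90)**.6,0,255).astype('uint8'); im=cv2.resize(cv2.bilateralFilter(im,5,30,3),None,fx=3,fy=3)
for i in range(0,240,20): cv2.line(im,(i*3,0),(i*3,8 if i%100 else 20),(0,255,255),1)
for i in range(0,180,10): cv2.line(im,(0,i*3),(8 if (i-50)%50 else 20,i*3),(0,255,255),1)
cv2.imwrite("pics/f.png",im)
E
```

```text
(no output)
```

View pics/f.png

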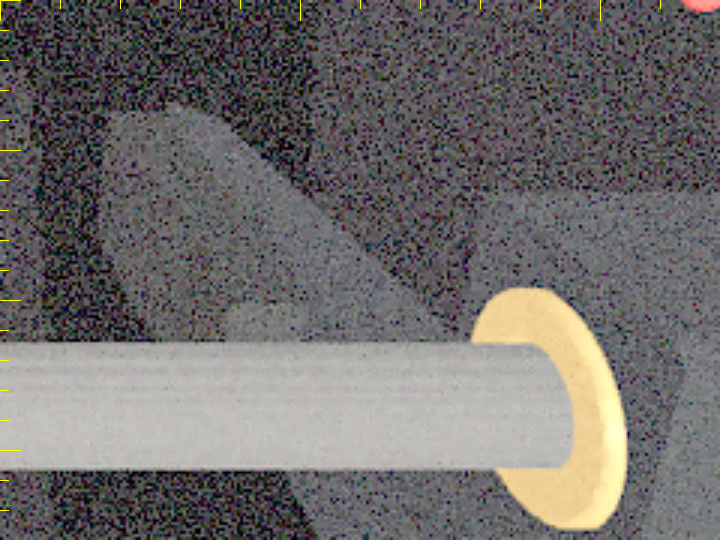

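```bash
python3 - <<'E'
import numpy as np
T=np.array([[-0.0001,0.9579,0.2872,0.0739],[1,-0.0001,0.0005,0],[0.0005,0.2872,-0.9579,-0.1449]])
for x in(.009,.011):
  for u,v in((435,287),(458,285),(476,293),(496,310),(515,327),(535,345),(553,360)):
    r=T[:,:3]@np.array([(u-324.9)/397.8,-(v-235.9)/397.8,-1]); p=T[:,3]+r*(x-T[0,3])/r[0]; print(x,(u,v),np.round(p*1000,1))
from h import *
np.set_printoptions(precision=4,suppress=True)
w=np.load("w3.npy",allow_pickle=True).item()
im=w["img"][0:160,220:420]; save("w3c",cv2.resize(im,(800,640))[:600])
E
```

```text
0.009 (435, 287) [ 9.  43.7  0.8]
0.009 (458, 285) [ 9.  53.5  2.8]
0.009 (476, 293) [ 9.  58.  -4.8]
0.009 (496, 310) [  9.   59.9 -18.8]
0.009 (515, 327) [  9.   61.2 -30.6]
0.009 (535, 345) [  9.   62.3 -41.1]
0.009 (553, 360) [  9.   63.4 -48.7]
0.011 (435, 287) [11.  42.4 -3.7]
0.011 (458, 285) [11.  51.8 -1.8]
0.011 (476, 293) [11.  56.2 -9.1]
0.011 (496, 310) [ 11.   58.  -22.7]
0.011 (515, 327) [ 11.   59.3 -34.1]
0.011 (535, 345) [ 11.   60.4 -44.3]
0.011 (553, 360) [ 11.   61.5 -51.7]
```

View pics/w3c.png

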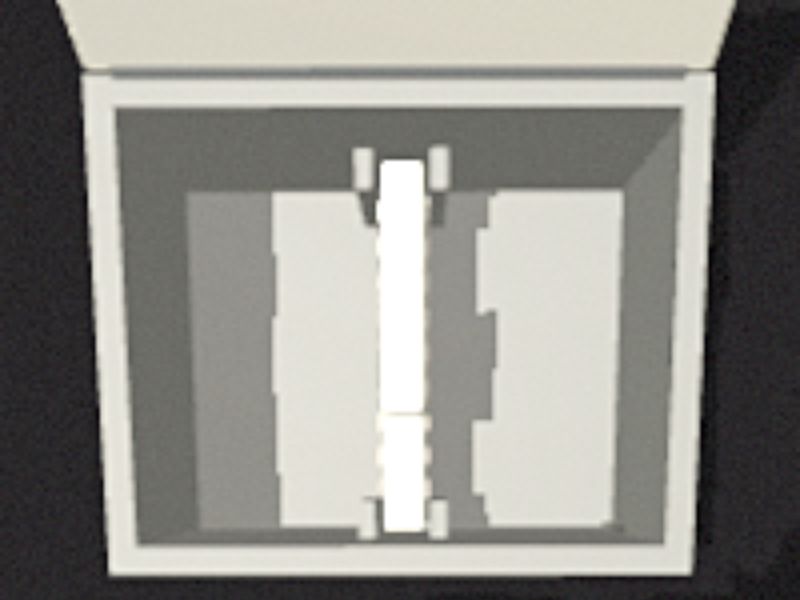

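The tips taper (about ±58 to 60 mm at 20 mm up), so a shallow grasp of the tab fits between the walls if it is centred. The wrist view puts the box's middle plane at y ≈ -0.188 with the yaw matched, so I'll descend gently and take the tab.

```bash
python3 - <<'E'
from h import *
Q=down(yaw-np.pi/2); c=np.array([.5005,-.1883])
movel([*c,.26],Q); movel([*c,.124],Q,max_speed=.15,stop_force=12)
hit=movel([*c,.090],Q,max_speed=.03,stop_force=6)
st=get_state(); print("hit",hit,st["tool_pos"],np.round(st["ft_force"],1))
if not hit:
    gripper_close(30); st=get_state(); print(st["opening"],st["grasp_force"],np.round(st["ft_force"],1),st["time_s"])
E
```

```text
hit False [ 0.50049943 -0.18806752  0.09004115] [-0.3  1.  -1. ]
0.11001873780901132 29.99895840883255 [-0.8  0.   0.9] 26.4417
```

The tab is gripped (opening 9.7 mm, no wall contact). Now I'll lift it and carry it to the beam.

```bash
python3 - <<'E'
from h import *
Q=down(yaw-np.pi/2); p=np.array(get_state()["tool_pos"])
d=(mat-post)/np.linalg.norm(mat-post); a=np.arctan2(d[1],d[0]); Qf=down(a); tgt=post+.27*d
print("a",a,tgt,inverse_kinematics([*tgt,p[2]+.109],Qf))
movel(p+[0,0,.06],Q,max_speed=.08); movel(p+[0,0,.15],Q,max_speed=.12); sleep(.3)
st=get_state(); print(st["opening"],st["grasp_force"],st["time_s"])
goto([*(tgt+.1*d+[.0,-.05]),p[2]+.15],Qf)
s=get_image("scene");t=get_image("top"); print(get_state()["time_s"])
movel([*tgt,p[2]+.109],Qf,max_speed=.1)
st=get_state(); print(st["opening"],st["tool_pos"],st["grasp_force"],st["time_s"])
s=get_image("scene");t=get_image("top");np.save("s4.npy",s,allow_pickle=True);np.save("t4.npy",t,allow_pickle=True)
save("mix4",np.vstack([cv2.resize(s["img"][160:400,230:470],(600,600))]))
E
```

```text
a -2.654452477280737 [0.45240771 0.08161282] [-0.73280828  0.29506805  0.54128414  2.08610717 -0.20806383  0.81154912
 -2.72096098]
0.10924562620168254 29.998527467250824 28.5417
29.85
0.10806593466548606 [0.45217685 0.08111789 0.19912754] 29.998445212841034 31.375
```

View pics/mix4.png

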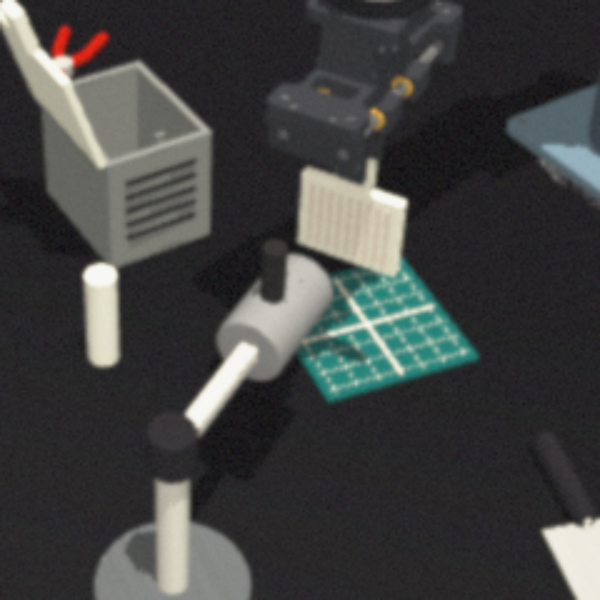

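The plate hangs upright in front of the lens: crop corners (303,170), (405,200), (397,275) and (298,242). The knob top is at (274,245) and the post cap at (173,425), both in the crop. I'll check the numbers.

```bash
python3 - <<'E'
from h import *
np.set_printoptions(precision=4,suppress=True)
s=np.load("s4.npy",allow_pickle=True).item();t=np.load("t4.npy",allow_pickle=True).item()
px=lambda x,y:(230+x/2.5,160+y/2.5)
k=onz(s,*px(274,246),.219)[:2]; print("knob",k)
d=(k-post)/np.linalg.norm(k-post); print("r",np.linalg.norm(k-post)," mat off",np.cross(d,mat-post),"ang",np.arctan2(*d[::-1]))
e=np.array([-d[1],d[0]]); C=[]
tp=get_state()["tool_pos"][:2]; L=(tp-post)@d-.005
for c in((303,171),(405,202),(397,276),(298,243)):
    o,r=ray(s,*px(*c)); q=o+r*(L-(o[:2]-post)@d)/(r[:2]@d); C.append([(q[:2]-post)@e,q[2]])
C=np.array(C); print(C,C.mean(0),"L",L,"tcp lat",(tp-post)@e)
# knob in the top view too, if visible
st=get_state(); print(st["joint_vel"].__len__(),st["time_s"],np.abs(st["joint_vel"]).max())
E
```

```text
knob [0.5687 0.1394]
r 0.14019211910864568  mat off -0.007713722117182131 ang -2.630616567857137
[[ 0.0365  0.1883]
 [-0.0474  0.1906]
 [-0.0481  0.1184]
 [ 0.0368  0.1169]] [-0.0056  0.1536] L 0.2652104603261053 tcp lat -0.006189955798917526
7 31.475 0.0020410528364073464<stdin>:6: DeprecationWarning: Arrays of 2-dimensional vectors are deprecated. Use arrays of 3-dimensional vectors instead. (deprecated in NumPy 2.0)
```

Everything is within tolerance: the beam passes about 8 mm or less from the mat middle, and the plate centre is about 6 mm sideways, 4 mm high and 80 mm in front of the lens.

```bash
python3 -c "
from rig import *
sleep(.3); print(close_job(), get_state()['grasp_force'])"
```

```text
the job is handed in; nothing more can be done
the job is handed in; nothing more can be done
```

The job is handed in, with no verdict shown: the lamp beam passes within about 8 mm of the mat's middle, the flap is up, and the filter plate is held upright and square about 80 mm in front of the lens, about 6 mm off the beam sideways and 4 mm high.

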